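Start the quick-thread filler plug by turning it back, then drive it home

ROBOT

A 6-joint arm with a two-finger parallel gripper is mounted at the origin on the work surface. World frame = base frame: x ahead of the robot, y to its left, z up, the work surface at z = 0. Lengths are in m, angles in degrees, forces in N, time in s.
With the tool pointing down it reaches from about 0.4 to 0.825 m from the base axis. Payload 7 kg.
Tool frame: the origin (TCP) lies midway between the tips of the shut fingers; the grasp point (between the pads) lies 19 mm behind it; z points along the fingers, y is the line along which they close (so a half turn about z gives the same grasp; the last joint's range is limited). The gripper opens to 88 mm and grips with 3 to 60 N. Pads are 19 mm wide; open, the fingers measure 130 mm over their backs; the gripper's body (78 mm by 193 mm) begins 47 mm behind the grasp point.
Start: joints at [92.252, 20.546, 0.682, 0, -70.136, -16.507], TCP at [0.166, 0.654, 0.227] pointing down, gripper open.
Joint ranges: [-176.03, 176.03], [-82.01, 121.73], [-58.28, 71.71], [-173.87, 95.51], [-174.79, -0.11], [-173.66, 173.66]. Speed limits (degrees/s): [136.94, 136.94, 172.46, 180, 180, 180].

INTERFACE

Orientations are given as [roll, pitch, yaw] about the fixed x, y, z axes, in that order (R = Rz(yaw) Ry(pitch) Rx(roll)).
In Python, from plant import r, eyes, workorder gives the robot as it stands.
- The arm moves only by the tool step_arm, never from a script. Its argument "plan" is a list of rows, each a list of 5 numbers: the shift along the tool's x, y, z each as a share of 25 cm, from -1 to 1, then the turn about the tool's z as a share of 60 degrees, from -1 to 1, then the finger opening in mm, from 0 to 87.6. In form: [[x, y, z, turn, jaw], ...]. A call has 1 to 12 rows; each row is the pose to reach, as a shift and turn from the pose commanded when the call began, along the tool's axes at that moment; what a row does not reach only later rows make up. A row lasts 1/12 s, in which the tool goes at most 41.7 mm and 7.16 degrees, less where a joint would pass 70% of its speed; a pose out of reach is approached as far as the arm can. A call with a number of a shift or a turn outside -1 to 1 is refused whole. A call with a gripper value outside its range is refused whole. The fingers move at their own pace and stop on an object; "newtons" is the grip in N (left out, the last holds). Time passes only in rows, so rows that repeat a pose let the fingers close. It gives the time, the measured TCP pose, the force, the opening and the grip force at its end, in the units of the state.
- r.get_state(): the state, without advancing time (a new reading comes with each control period).
- eyes.capture(name): name is "scene" or "top"; returns the picture (420x560x3 uint8, red, green, blue); there is no depth.
- eyes.camera_model(name): a dict with "fov_y" (degrees; the focal length in pixels is half the picture's height over the tangent of half this angle, whatever the lens; pixels are square), "cx", "cy" (the principal point, pixels), "k1" (the pictures are not rectified: a ray, as slopes to the right and down, at radius r is drawn at 1 + k1 r^2 times it, then the intrinsics apply), "world_to_cam" (4x4, takes a point from world to camera coordinates). Camera axes: x right, y up, looking along -z (the intrinsics and any distortion apply to the point x, -y, -z); pixel columns grow to the right and rows downward; lengths in m; the calibration is good to about 2 mm. A picture is of the moment at which its call begins. camera_model takes no time and is no camera call.
- workorder.close_job(): hands the job in; it is judged then, once.
The state is a dict: "time_s": time; "joints": joint angles; "qd": joint speeds; "joint_torque": joint torques, N m; "tcp_pos": TCP position; "eef_rot": TCP orientation; "contact_force": force on the tool from outside, world axes, zero at the start; "moment": the same for the moment, N m; "gripper_width": finger opening in m; "gripper_force": force on a finger pad.
Only numpy, scipy, OpenCV 4.12 (cv2) and the standard library are available. Lean on these libraries where they do the work, as an engineer would, in place of code of your own. Each camera call takes 0.05 s, during which the arm holds its last target. There are 200 camera calls.

TASK

Take the red-flanged hex plug from the rack and stand it upright on the gear reducer's neck with its lugs resting on the brass ramps, well clockwise of the yellow-marked gaps. Turn it backward (anticlockwise seen from above) until its lugs drop into the gaps, let go so that it stands there, then take a fresh grip and turn it forward (clockwise) all the way to the stop, flange flush on the neck. Let go of it, and leave the other two plugs in the rack and the rest of the bench as they are.

Things in the scene. Friction and masses are not known exactly. Their poses are not given: they have to be found in the camera images.
- plug_center (a point): Half-way up the hex plug (89 mm tall, 350 g, the only one with red flange and steel hex head), on its axis, z up; 44.5 mm above its bottom. Head 36 mm across flats, 40 mm tall, spans 4 to 44 mm above this point; flats face 0, 60, 120.. 300 degrees from the x axis. Lugs at 0, 120, 240 degrees. In the rack it hangs by its lugs and lifts straight out (raise 35 mm to clear).
- flange (a point): Centre of the underside of the plug's red flange (68 mm across, 6 mm thick), 42.5 mm above the plug's bottom; this face comes to lie on the neck. Axes as plug_center. Yellow marks on the flange lie over the lugs. Below is the round stem, 34 mm across, its bottom 10 mm tapered to 22 mm.
- lug0 (a point): Centre of the plug's first lug, 23 mm from its axis, at 0 degrees. Each lug is 8 mm wide, 6 mm high, reaches out to radius 28 mm; its underside is 22 mm above the plug's bottom.
- lug1 (a point): Centre of the plug's second lug, 23 mm from the axis at 120 degrees.
- lug2 (a point): Centre of the plug's third lug, 23 mm from the axis at 240 degrees.
- gearbox: Green gear reducer fixed to the bench, housing 170 x 130 x 80 mm (200 x 150 mm at the foot), output shaft to its +x side reaching 138 mm from its middle; origin in the middle of its underside. A round dark steel filler neck, 84 mm in diameter, stands on top in its middle, its top 126 mm above the bench.
- mouth (a point): Centre of the neck's top face, on its axis, z up, axes as gearbox. The well is 62 mm wide, with a 40 mm passage for the stem, deep enough for it. Flange underside above this point: 17 to 18 mm with lugs on the ramps, about 7 mm dropped into the gaps, 0 when home. The thread turns freely, with about 2 mm play; clockwise drives it down about 7 mm in 72 degrees, from gap middle to stop.
- gap (a point): Above the middle of one of three like gaps in the neck, 23 mm from the axis, at 0 degrees (others at 120, 240), each 40 degrees wide, a yellow mark outside it. Anticlockwise of each gap a dark block, its top 1 mm below the neck's top, stops a lug. Lugs drop in within about 6 degrees of the middle, by the plug's own weight if the grip is opened.
- rampspot (a point): Above one of three brass ramps, 23 mm from the axis, 52 degrees clockwise of 'gap', level with the neck's top: a lug (any) is to rest here first, within 20 degrees either way. Each ramp runs 66 degrees clockwise from a gap; its top is 2.5 mm below the neck's top beside the gap, falling to 4.5 mm at the other end, where a block stops lugs going clockwise.
- homespot (a point): Where a lug (any of them) stands, seen from above, when the plug is turned home against the stop: 23 mm from the axis, 72 degrees clockwise of 'gap', level with the neck's top.
- rack: Wooden rack fixed to the bench, 280 x 90 x 25 mm, origin in the middle of its underside, long along its x axis, with three 42 mm holes 90 mm apart in which the hex plug and the two others stand in any order.
- brassplug: All-brass round-headed plug, 78 mm tall, in the rack; leave alone. Origin at its bottom centre.
- teeplug: Black plastic plug with orange cross-bar, 79 mm tall, in the rack; leave alone. Origin at its bottom centre.
- wrench: Open wrench 220 mm long lying on the bench; leave alone.
- hammer: Hammer lying on the bench beside the rack; leave alone.
- oilbottle: Grey oil bottle, 190 mm tall, standing; leave alone.
- grinder: Yellow angle grinder, about 270 mm long, lying on the bench; leave alone.
- spraycan: Blue spray can, 170 mm tall, standing; leave alone.
Not all that is in view belongs to the job. What is meant by the part that bears plug_center is not blue, green or turquoise, and is the smaller of those in its own colour.

How it is judged (in metres and radians):
On the way, in this order (a step that is already met when the one before it is completed fails the run):
1. the plug stands upright on the neck with its lugs resting on the ramps, a lug within about 20 degrees of rampspot (z of flange in the frame of mouth between 0.0145 and 0.0205 m and horizontal distance between flange and mouth below 0.005 m and angle between flange's own z axis and vertical below 0.12 rad and contact force between plug and gearbox above 0.3 N and horizontal distance between any of lug0, lug1, lug2 and rampspot below 0.0085 m), for 0.1 s.
2. turned backward, its lugs have dropped into the gaps, and it stands there let go, a lug within 8 mm of the gap's middle (z of flange in the frame of mouth between 0.004 and 0.0105 m and angle between flange's own z axis and vertical below 0.12 rad and contact force between plug and the fingers below 0.05 N and horizontal distance between any of lug0, lug1, lug2 and gap below 0.008 m), for 0.1 s.
At the end, for the whole second after the job is handed in: The hex plug is screwed home in the neck: flange underside within 2 mm of the neck's top face, within 5 mm of its axis and upright within 0.05 rad, a lug within 6.5 mm (about 15 degrees) of homespot, the plug at rest and let go (z of flange in the frame of mouth between -0.003 and 0.002 m and horizontal distance between flange and mouth below 0.005 m and angle between flange's own z axis and vertical below 0.05 rad and contact force between plug and the fingers below 0.05 N and linear speed of plug below 0.02 m/s and horizontal distance between any of lug0, lug1, lug2 and homespot below 0.0065 m); the robot touches nothing.
It fails at once if another plug moved more than 20 mm (distance of any of brassplug, teeplug from where it was at the start of the episode above 0.02 m).
It fails at once if another thing on the bench moved more than 30 mm (distance of any of wrench, hammer, oilbottle, grinder, spraycan from where it was at the start of the episode above 0.03 m).
It also fails if it takes over 45 s, if anything falls off the work surface, if the arm or the gripper's body presses on something with over 40 N, if the wrist force passes 120 N, or if a joint passes its speed limit or range.

## Working session

There is one attempt and no reset: what is moved stays moved. The work goes in short steps, Python scripts to look and compute and a tool call to move; the robot and the scene stay as the last step left them, time stands still between calls to the robot, and variables do not carry over. Pictures are saved under pics/ and viewed, at most 10 in all, crops included, and the job is handed in when it is done.

Besides the shell and the picture viewer there is one more tool, called after "Call:" as name(argument=value, ...), one argument or row to a line, values as JSON. step_arm: Moves the arm, as the interface text tells. Its arguments: {"type":"object","properties":{"plan":{"type":"array"},"newtons":{"type":"number"}},"required":["plan"]}

```bash
mkdir -p pics; cat > h.py <<'E'
import numpy as np, cv2
from plant import r, eyes, workorder
def K(n):
    m=eyes.camera_model(n); f=210/np.tan(np.radians(m["fov_y"])/2); return m,f
def proj(n,p):
    m,f=K(n); q=np.array(m["world_to_cam"])@np.append(p,1); s=np.array([q[0],-q[1]])/-q[2]
    s=s*(1+m["k1"]*(s@s)); return np.array([m["cx"],m["cy"]])+f*s
def ray(n,u,v):
    m,f=K(n); d=np.array([(u-m["cx"])/f,(v-m["cy"])/f]); s=d.copy()
    for _ in range(30): s=d/(1+m["k1"]*(s@s))
    T=np.array(m["world_to_cam"]); R=T[:3,:3]; return -R.T@T[:3,3], R.T@np.array([s[0],-s[1],-1])
def at(n,u,v,z):
    c,d=ray(n,u,v); return c+d*(z-c[2])/d[2]
def save(n,name,crop=None,k=1):
    im=cv2.cvtColor(eyes.capture(n),cv2.COLOR_RGB2BGR)
    if crop: x0,y0,x1,y1=crop; im=im[y0:y1,x0:x1]
    cv2.imwrite("pics/"+name,cv2.resize(im,None,fx=k,fy=k,interpolation=cv2.INTER_CUBIC))
E
python3 - <<'E'
from h import *
a=eyes.capture("scene");b=eyes.capture("top")
cv2.imwrite("pics/s0.png",a[:,:,::-1]);cv2.imwrite("pics/t0.png",b[:,:,::-1])
for n in("scene","top"):
    m,f=K(n);print(n,m["fov_y"],m["cx"],m["cy"],m["k1"],ray(n,m["cx"],m["cy"]))
print(r.get_state())
E
```

```text
scene 44.71040653062691 286.0323886820141 201.61245493987497 -0.11961917527018881 (array([ 1.22499813, -0.6371512 ,  1.08454052]), array([-0.50221963,  0.48763435, -0.71413457]))
top 49.18559031700906 282.87124186053876 203.953402667349 -0.14244831735674326 (array([0.41916974, 0.01465665, 1.39886124]), array([ 0.09250121,  0.0073907 , -0.99568514]))
{'time_s': 0.1, 'joints': array([ 9.22525267e+01,  2.05863695e+01,  6.38921049e-01, -1.70685529e-02,
       -7.01354527e+01, -1.65056568e+01]), 'qd': array([-0.03840949, -0.08268145,  0.07302144,  0.10195116,  0.13472986,
        0.07381016]), 'joint_torque': array([-7.21277502e-04, -5.84165990e+01,  2.93749666e+01,  7.01529086e+00,
        1.01808840e-02, -4.46981801e-05]), 'tcp_pos': array([0.166126  , 0.65378881, 0.22572855]), 'eef_rot': array([ 1.79915956e+02, -8.16988099e-03, -1.42589355e+01]), 'contact_force': array([ 0.44674789,  0.7338415 , -0.46581429]), 'moment': array([-0.00781506, -0.04550353,  0.0233864 ]), 'gripper_force': 0.0, 'gripper_width': 0.08780814074819827}
```

View pics/s0.png

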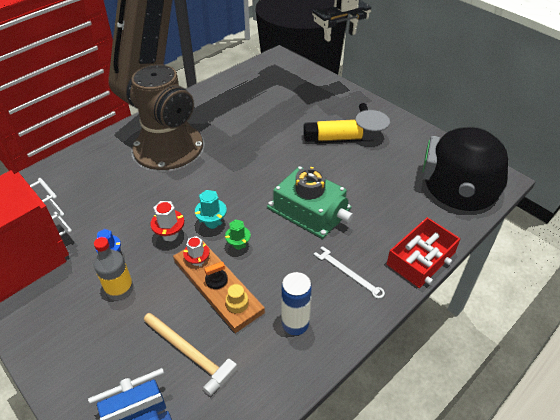

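View pics/t0.png

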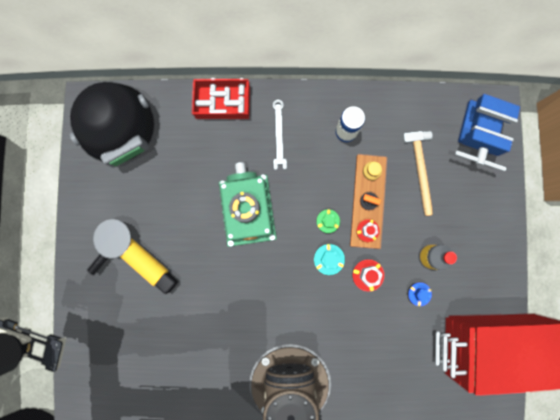

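Candidates for the hex plug: the red one in the rack, at scene (197,250) / top (368,231), and the larger red one off the rack, at scene (166,220) / top (368,275). The cyan, green and blue ones are ruled out by colour. The smaller red one, standing in the rack, fits the description. I'll confirm it in an enlarged crop, together with the neck.

```bash
python3 - <<'E'
from h import *
a=cv2.imread("pics/s0.png");b=cv2.imread("pics/t0.png")
def t(im,x,y): return cv2.resize(im[y:y+60,x:x+80],(400,300),interpolation=cv2.INTER_CUBIC)
cv2.imwrite("pics/c0.png",np.vstack([np.hstack([t(b,205,177),t(b,330,205)]),np.hstack([t(a,270,155),t(a,155,220)])]))
E
```

```text
(no output)
```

View pics/c0.png

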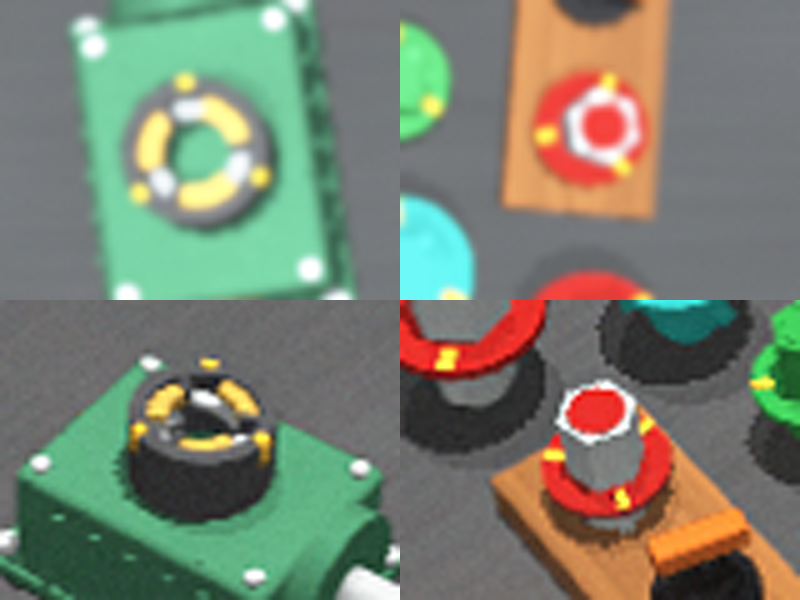

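The crop shows the rack plug with red flange and steel hex head: head top at top (371,230) / scene (194,242), with three yellow flange marks. It is the smaller red one, so it is the one meant. The neck is centred at about top (244.3,207.3) / scene (310.6,177.4), with yellow marks at top (242,193.4), (233,215.4) and (257,212.2).

```bash
python3 - <<'E'
from h import *
T=lambda x,y,ox,oy,tx,ty:(ox+(x-tx)/5-.4,oy+(y-ty)/5-.4)
def show(l,n,px,z):
    p=at(n,*px,z); print(l,n,p.round(4)); return p[:2]
A=lambda v:np.degrees(np.arctan2(v[1],v[0])).round(1)
N=lambda x,y:T(x,y,205,177,0,0); P=lambda x,y:T(x,y,330,205,400,0)
SN=lambda x,y:T(x,y,270,155,0,300); SP=lambda x,y:T(x,y,155,220,400,300)
show("neck","scene",SN(203,412),.126); show("neck","top",N(201,150),.126)
for c,tr in (("top",[N(185,82),N(140,192),N(260,176)]),("scene",[SN(210,364),SN(138,432),SN(262,440)])):
    q=np.array([show("nm",c,t,.124) for t in tr]); m=q.mean(0); print(m,[A(v) for v in q-m],np.linalg.norm(q-m,axis=1))
show("head","scene",SP(597,410),.092); show("head","top",P(606,126),.092)
for c,tr in (("top",[P(610,83),P(545,134),P(622,166)]),("scene",[SP(553,455),SP(647,427),SP(622,497)])):
    q=np.array([show("pm",c,t,.0515) for t in tr]); m=q.mean(0); print(m,[A(v) for v in q-m],np.linalg.norm(q-m,axis=1))
# rack direction
print("shaft",at("top",240,167,.06), "rack ends",at("top",371,156,.025),at("top",366,247,.025))
E
```

```text
neck scene [0.5288 0.1316 0.126 ]
neck top [0.5291 0.1302 0.126 ]
nm top [0.5674 0.14   0.124 ]
nm top [0.5054 0.1642 0.124 ]
nm top [0.515  0.0972 0.124 ]
[0.52929382 0.13379015] [np.float64(9.3), np.float64(128.2), np.float64(-111.3)] [0.038652   0.03861595 0.03930335]
nm scene [0.5024 0.1647 0.124 ]
nm scene [0.5138 0.0959 0.124 ]
nm scene [0.5654 0.1403 0.124 ]
[0.52721886 0.13360077] [np.float64(128.6), np.float64(-109.5), np.float64(9.9)] [0.03978956 0.04005002 0.03878808]
head scene [ 0.467  -0.2264  0.092 ]
head top [ 0.4685 -0.2277  0.092 ]
pm top [ 0.4955 -0.2377  0.0515]
pm top [ 0.4651 -0.1989  0.0515]
pm top [ 0.4466 -0.2446  0.0515]
[ 0.46905488 -0.22706523] [np.float64(-21.9), np.float64(97.9), np.float64(-142.1)] [0.02847001 0.02840668 0.02849675]
pm scene [ 0.4447 -0.2448  0.0515]
pm scene [ 0.4637 -0.1976  0.0515]
pm scene [ 0.4917 -0.2355  0.0515]
[ 0.46672912 -0.22593848] [np.float64(-139.4), np.float64(96.1), np.float64(-20.9)] [0.02896211 0.02854228 0.02677879]
shaft [0.65235382 0.15254565 0.06      ] rack ends [ 0.69619103 -0.2429482   0.025     ] [ 0.41944064 -0.22534263  0.025     ]
```

```bash
cat >> h.py <<'E'
def tri(a,b):
    (c1,d1),(c2,d2)=ray("top",*a),ray("scene",*b)
    M=np.stack([d1,-d2],1); t=np.linalg.lstsq(M,c2-c1,rcond=None)[0]
    p,q=c1+t[0]*d1,c2+t[1]*d2; return ((p+q)/2).round(3),np.linalg.norm(p-q).round(4)
def rel(p0,y0,p1,y1):
    c,s=np.cos(np.radians(y0)),np.sin(np.radians(y0)); d=np.subtract(p1,p0)
    return [round(float(v),4) for v in ((c*d[0]+s*d[1])/.25,(s*d[0]-c*d[1])/.25,-d[2]/.25,-(y1-y0)/60)]
E
python3 - <<'E'
from h import *
for l,a,b in (("bigred",(372,276),(165,208)),("green",(328,221),(238,227)),("cyan",(329,259),(210,198)),("spray",(352,118),(298,283)),("helmet",(112,122),(470,150))): print(l,*tri(a,b))
W=[((.166,.654,.227),-14.26),((.36,.52,.25),-14.26),((.47,.29,.25),-10),((.52,.06,.25),0),((.49,-.12,.25),8.5),((.468,-.2267,.2),8.5)]
for (p,a),(q,b) in zip(W,W[1:]): print(q,rel(p,a,q,b))
E
```

```text
bigred [ 0.34  -0.224  0.118] 0.0034
green [ 0.494 -0.106  0.076] 0.0019
cyan [ 0.385 -0.107  0.106] 0.0016
spray [ 0.775 -0.165  0.165] 0.0021
helmet [0.778 0.527 0.142] 0.0242
(0.36, 0.52, 0.25) [0.8841, 0.3283, -0.092, -0.0]
(0.47, 0.29, 0.25) [0.6531, 0.7833, -0.0, -0.071]
(0.52, 0.06, 0.25) [0.3567, 0.8713, -0.0, -0.1667]
(0.49, -0.12, 0.25) [-0.12, 0.72, -0.0, -0.1417]
(0.468, -0.2267, 0.2) [-0.1501, 0.4091, 0.2, -0.0]
```

Call:
step_arm(
  plan=[
    [0.88, 0.33, -0.09, 0, 60],
    [0.88, 0.33, -0.09, 0, 60],
    [0.88, 0.33, -0.09, 0, 60],
    [0.88, 0.33, -0.09, 0, 60],
    [0.88, 0.33, -0.09, 0, 60],
    [0.88, 0.33, -0.09, 0, 60],
    [0.88, 0.33, -0.09, 0, 60],
  ],
)

```text
time_s: 0.68
tcp_pos: [0.3628, 0.517, 0.2496]
eef_rot: [180.0, -0.0, -14.5]
contact_force: [0.4, 0.8, -0.7]
gripper_width: 0.0604
gripper_force: 0.0
```

Call:
step_arm(
  plan=[
    [0.65, 0.78, 0, -0.07, 60],
    [0.65, 0.78, 0, -0.07, 60],
    [0.65, 0.78, 0, -0.07, 60],
    [0.65, 0.78, 0, -0.07, 60],
    [0.65, 0.78, 0, -0.07, 60],
    [0.65, 0.78, 0, -0.07, 60],
    [0.65, 0.78, 0, -0.07, 60],
  ],
)

```text
time_s: 1.27
tcp_pos: [0.4698, 0.2862, 0.2491]
eef_rot: [179.9, 0.0, -10.2]
contact_force: [-0.4, 0.1, -0.9]
gripper_width: 0.0602
gripper_force: 0.0
```

Call:
step_arm(
  plan=[
    [0.36, 0.87, 0, -0.17, 60],
    [0.36, 0.87, 0, -0.17, 60],
    [0.36, 0.87, 0, -0.17, 60],
    [0.36, 0.87, 0, -0.17, 60],
    [0.36, 0.87, 0, -0.17, 60],
    [0.36, 0.87, 0, -0.17, 60],
    [0.36, 0.87, 0, -0.17, 60],
  ],
)

```text
time_s: 1.85
tcp_pos: [0.5193, 0.0572, 0.2488]
eef_rot: [180.0, 0.0, -0.1]
contact_force: [0.1, 1.2, 0.2]
gripper_width: 0.0603
gripper_force: 0.0
```

Call:
step_arm(
  plan=[
    [-0.12, 0.72, 0, -0.14, 60],
    [-0.12, 0.72, 0, -0.14, 60],
    [-0.12, 0.72, 0, -0.14, 60],
    [-0.12, 0.72, 0, -0.14, 60],
    [-0.12, 0.72, 0, -0.14, 60],
    [-0.12, 0.72, 0, -0.14, 60],
  ],
)

```text
time_s: 2.35
tcp_pos: [0.4886, -0.1216, 0.2488]
eef_rot: [180.0, 0.0, 8.4]
contact_force: [0.1, -0.2, -0.0]
gripper_width: 0.0602
gripper_force: 0.0
```

Call:
step_arm(
  plan=[
    [-0.15, 0.41, 0.2, 0, 60],
    [-0.15, 0.41, 0.2, 0, 60],
    [-0.15, 0.41, 0.2, 0, 60],
    [-0.15, 0.41, 0.2, 0, 60],
    [-0.15, 0.41, 0.2, 0, 60],
  ],
)

```text
time_s: 2.77
tcp_pos: [0.4669, -0.2265, 0.1977]
eef_rot: [-180.0, 0.2, 8.4]
contact_force: [1.2, -0.2, -0.1]
gripper_width: 0.0597
gripper_force: 0.0
```

Call:
step_arm(
  plan=[
    [0, 0, 0.56, 0, 60],
    [0, 0, 0.56, 0, 60],
    [0, 0, 0.56, 0, 60],
    [0, 0, 0.56, 0, 60],
    [0, 0, 0.56, 0, 60],
    [0, 0, 0.56, 0, 60],
  ],
)

```text
time_s: 3.27
tcp_pos: [0.4686, -0.2249, 0.0592]
eef_rot: [180.0, 0.1, 8.7]
contact_force: [0.7, -0.8, 1.1]
gripper_width: 0.0602
gripper_force: 0.0
```

```bash
python3 - <<'E'
from h import *
a=eyes.capture("scene");b=eyes.capture("top")
t=lambda im,x,y:cv2.resize(im[y:y+75,x:x+80],(640,600),interpolation=cv2.INTER_CUBIC)[:, 120:520]
cv2.imwrite("pics/c1.png",np.hstack([t(b,330,190),t(a,155,205)])[:,:,::-1])
s=r.get_state();print(s["tcp_pos"],s["eef_rot"])
E
```

```text
[ 0.46986865 -0.22537312  0.06095873] [ 1.79937206e+02 -1.66370335e-01  8.63359915e+00]
```

View pics/c1.png

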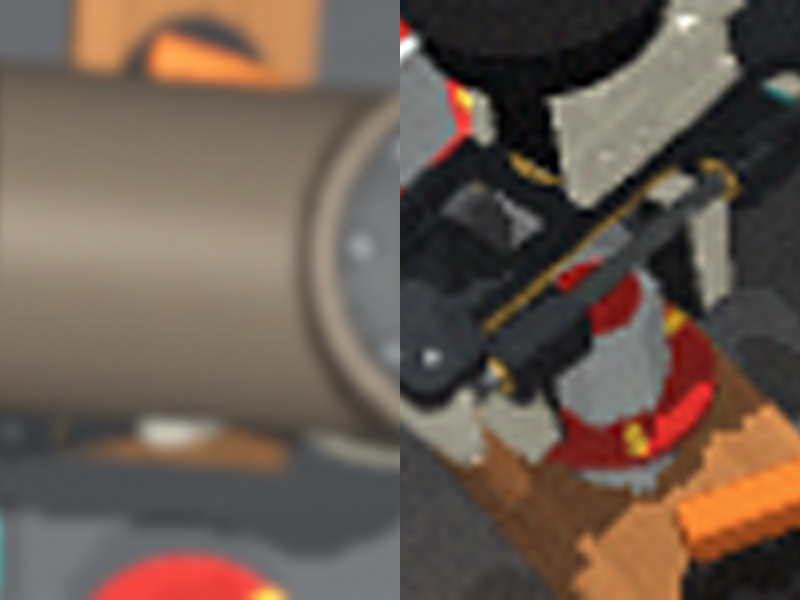

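The scene crop shows the fingers on either side of the steel hex head, at about crop (600,370), clear of the flange and neighbours. The top camera is blocked by the arm. Next I close and lift.

Call:
step_arm(
  plan=[
    [0, 0, 0, 0, 30],
    [0, 0, 0, 0, 30],
    [0, 0, 0, 0, 30],
    [0, 0, 0, 0, 30],
    [0, 0, 0, 0, 30],
    [0, 0, 0, 0, 30],
  ],
  newtons=40,
)

```text
time_s: 3.87
tcp_pos: [0.4682, -0.226, 0.0596]
eef_rot: [180.0, -0.0, 8.5]
contact_force: [-0.1, 1.1, 5.9]
gripper_width: 0.0356
gripper_force: 39.9
```

Call:
step_arm(
  plan=[
    [0, 0, -0.08, 0, 30],
    [0, 0, -0.16, 0, 30],
    [0, 0, -0.24, 0, 30],
    [0, 0, -0.34, 0, 30],
    [0, 0, -0.44, 0, 30],
    [0, 0, -0.56, 0, 30],
    [0, 0, -0.56, 0, 30],
    [0, 0, -0.56, 0, 30],
  ],
)

```text
time_s: 4.53
tcp_pos: [0.4682, -0.2257, 0.1999]
eef_rot: [180.0, -0.1, 8.5]
contact_force: [-0.8, -0.3, -5.9]
gripper_width: 0.036
gripper_force: 39.9
```

```bash
python3 - <<'E'
from h import *
s=r.get_state();print(s["tcp_pos"],s["eef_rot"],s["gripper_width"],s["gripper_force"])
Y=8.5;p=[.468,-.2262,.200]
W=[(p,8.5),((.50,-.10,.24),0),((.54,.05,.24),-12.6),((.5285,.1325,.24),-12.6)]
for (p,a),(q,b) in zip(W,W[1:]): print(q,rel(p,a,q,b))
E
```

```text
[ 0.46823761 -0.22574217  0.19992582] [ 1.79997730e+02 -1.40795077e-01  8.52084025e+00] 0.03597202638866948 39.90133541228715
(0.5, -0.1, 0.24) [0.2012, -0.4803, -0.16, 0.1417]
(0.54, 0.05, 0.24) [0.16, -0.6, -0.0, 0.21]
(0.5285, 0.1325, 0.24) [-0.1169, -0.312, -0.0, -0.0]
```

Call:
step_arm(
  plan=[
    [0.2, -0.48, -0.16, 0.14, 30],
    [0.2, -0.48, -0.16, 0.14, 30],
    [0.2, -0.48, -0.16, 0.14, 30],
    [0.2, -0.48, -0.16, 0.14, 30],
    [0.2, -0.48, -0.16, 0.14, 30],
    [0.2, -0.48, -0.16, 0.14, 30],
  ],
)

```text
time_s: 5.03
tcp_pos: [0.4986, -0.0987, 0.2373]
eef_rot: [-180.0, 0.2, 0.2]
contact_force: [0.1, 0.2, -4.2]
gripper_width: 0.0357
gripper_force: 39.9
```

Call:
step_arm(
  plan=[
    [0.16, -0.6, 0, 0.21, 30],
    [0.16, -0.6, 0, 0.21, 30],
    [0.16, -0.6, 0, 0.21, 30],
    [0.16, -0.6, 0, 0.21, 30],
    [0.16, -0.6, 0, 0.21, 30],
    [0.16, -0.6, 0, 0.21, 30],
  ],
)

```text
time_s: 5.53
tcp_pos: [0.5384, 0.0509, 0.2368]
eef_rot: [179.9, 0.2, -12.4]
contact_force: [-0.2, -0.6, -5.1]
gripper_width: 0.036
gripper_force: 39.9
```

Call:
step_arm(
  plan=[
    [-0.06, -0.16, 0, 0, 30],
    [-0.12, -0.31, 0, 0, 30],
    [-0.12, -0.31, 0, 0, 30],
    [-0.12, -0.31, 0, 0, 30],
    [-0.12, -0.31, 0, 0, 30],
  ],
)

```text
time_s: 5.95
tcp_pos: [0.5259, 0.1312, 0.238]
eef_rot: [179.9, 0.1, -12.5]
contact_force: [0.4, -0.2, -4.6]
gripper_width: 0.036
gripper_force: 39.9
```

Call:
step_arm(
  plan=[
    [0, 0, 0.12, 0, 30],
    [0, 0, 0.12, 0, 30],
    [0, 0, 0.12, 0, 30],
    [0, 0, 0.12, 0, 30],
  ],
)

```text
time_s: 6.28
tcp_pos: [0.5269, 0.1313, 0.2097]
eef_rot: [180.0, -0.0, -12.5]
contact_force: [1.3, -0.6, -4.1]
gripper_width: 0.0355
gripper_force: 39.9
```

```bash
python3 - <<'E'
from h import *
a=eyes.capture("scene");b=eyes.capture("top")
t=lambda im,x,y:cv2.resize(im[y:y+75,x:x+80],(640,600),interpolation=cv2.INTER_CUBIC)[:, 120:520]
cv2.imwrite("pics/c2.png",cv2.resize(a[115:205,260:380],(800,600),interpolation=cv2.INTER_CUBIC)[:,:,::-1])
s=r.get_state();print(s["tcp_pos"],s["eef_rot"],s["gripper_width"],s["contact_force"])
E
```

```text
[0.52730484 0.13206888 0.21029764] [-1.79956752e+02 -8.12107179e-02 -1.24976684e+01] 0.0355412502759616 [-0.16074496  0.139812   -4.98153347]
```

View pics/c2.png

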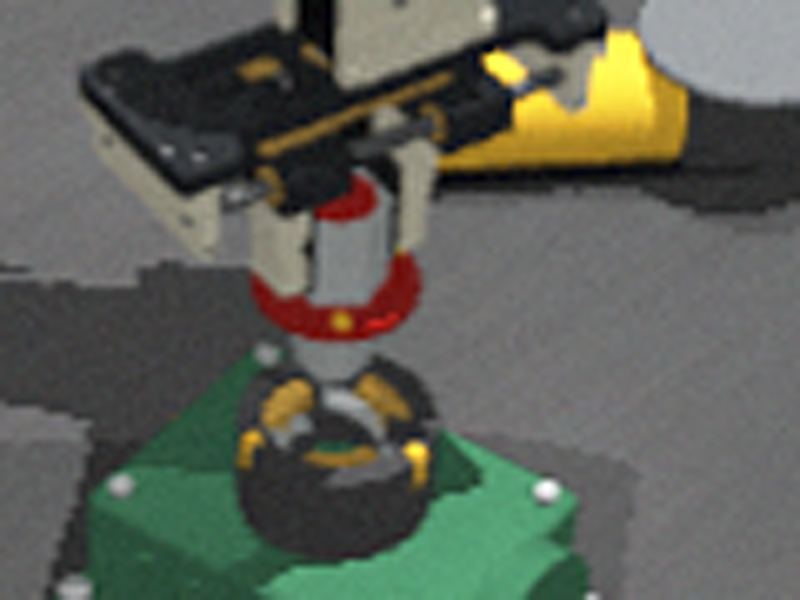

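```bash
python3 - <<'E'
from h import *
th=np.radians(np.arange(0,360,3))
def ring(c,rad,z):
    q=np.array([proj("scene",[c[0]+rad*np.cos(t),c[1]+rad*np.sin(t),z]) for t in th]); q=(q+.5-[260,115])*20/3
    return q.min(0).round(1),q.max(0).round(1)
c=(.5275,.132)
print("flange bottom",ring(c,.034,.196),"top",ring(c,.034,.202)); print("neck",ring((.5285,.1325),.042,.126))
print("front lug mark",[((proj("scene",[c[0]+.034*np.cos(np.radians(a)),c[1]+.034*np.sin(np.radians(a)),.199])+.5-[260,115])*20/3).round(1) for a in(-42.6,77.4)])
E
```

```text
flange bottom (array([257.5, 231.7]), array([427.5, 342.6])) top (array([257.8, 220.2]), array([428.4, 331.1]))
neck (array([237.7, 347.8]), array([440.4, 485.6]))
front lug mark [array([348. , 336.8]), array([413.2, 251.9])]
```

Lateral offset estimated at about 2.5 mm: flange observed at crop columns 252–421 against a predicted 257–428, with the neck matching. I shift to correct it, then descend gently and watch the force.

Call:
step_arm(
  plan=[
    [0.011, -0.005, 0, 0, 30],
    [0.011, -0.005, 0.03, 0, 30],
    [0.011, -0.005, 0.06, 0, 30],
    [0.011, -0.005, 0.09, 0, 30],
    [0.011, -0.005, 0.12, 0, 30],
    [0.011, -0.005, 0.14, 0, 30],
    [0.011, -0.005, 0.16, 0, 30],
    [0.011, -0.005, 0.18, 0, 30],
    [0.011, -0.005, 0.18, 0, 30],
  ],
)

```text
time_s: 7.13
tcp_pos: [0.5289, 0.1329, 0.1628]
eef_rot: [179.9, 0.1, -12.5]
contact_force: [0.1, -0.1, -5.5]
gripper_width: 0.036
gripper_force: 39.9
```

```bash
python3 - <<'E'
from h import *
a=eyes.capture("scene")
cv2.imwrite("pics/c3.png",cv2.resize(a[130:205,260:360],(800,600),interpolation=cv2.INTER_CUBIC)[:,:,::-1])
s=r.get_state();print(s["tcp_pos"],s["eef_rot"],s["gripper_width"],s["contact_force"],s["moment"])
E
```

```text
[0.52918014 0.13297315 0.16344724] [ 1.79952299e+02  4.67243021e-02 -1.24560616e+01] 0.03581680062704058 [ 0.85878954  0.60282068 -3.94817252] [-0.00153137  0.02050032 -0.00247125]
```

View pics/c3.png

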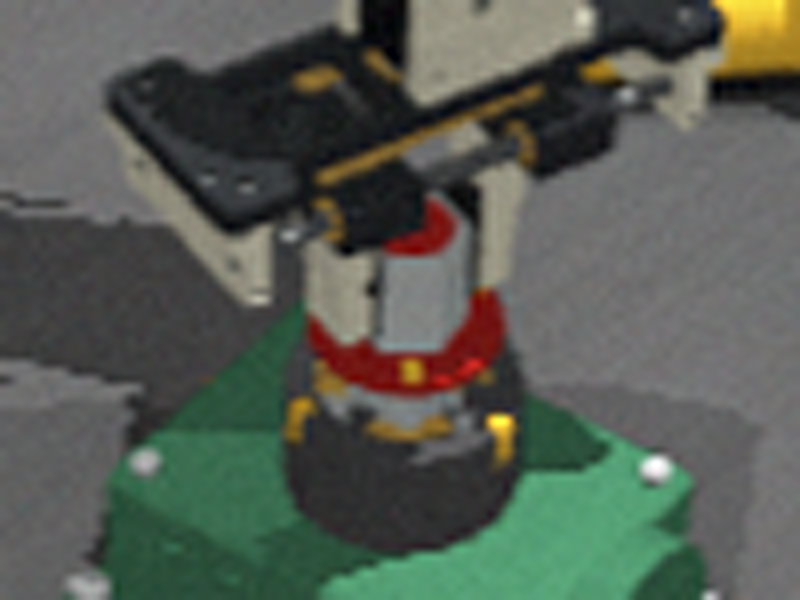

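The plug is centred laterally (flange 406 against neck 405) with the stem in the well, free of contact. Its front mark stands over the front ramp. I lower it onto the ramps.

Call:
step_arm(
  plan=[
    [0, 0, 0.008, 0, 30],
    [0, 0, 0.016, 0, 30],
    [0, 0, 0.02, 0, 30],
    [0, 0, 0.02, 0, 30],
  ],
)

```text
time_s: 7.52
tcp_pos: [0.5294, 0.1331, 0.159]
eef_rot: [-180.0, 0.0, -12.5]
contact_force: [0.6, 0.6, -4.5]
gripper_width: 0.0358
gripper_force: 39.9
```

Call:
step_arm(
  plan=[
    [0, 0, 0.004, 0, 30],
    [0, 0, 0.004, 0, 30],
    [0, 0, 0.004, 0, 30],
  ],
)

```text
time_s: 7.77
tcp_pos: [0.5295, 0.1331, 0.1581]
eef_rot: [-180.0, -0.0, -12.5]
contact_force: [0.6, -0.1, -4.1]
gripper_width: 0.0361
gripper_force: 39.9
```

Call:
step_arm(
  plan=[
    [0, 0, 0.004, 0, 30],
    [0, 0, 0.004, 0, 30],
    [0, 0, 0.004, 0, 30],
  ],
)

```text
time_s: 8.02
tcp_pos: [0.5297, 0.1332, 0.1573]
eef_rot: [-180.0, -0.0, -12.4]
contact_force: [1.0, -0.2, -2.4]
gripper_width: 0.0362
gripper_force: 39.9
```

Call:
step_arm(
  plan=[
    [0, 0, 0.003, 0, 30],
    [0, 0, 0.003, 0, 30],
    [0, 0, 0.003, 0, 30],
  ],
)

```text
time_s: 8.27
tcp_pos: [0.5298, 0.1332, 0.1571]
eef_rot: [-180.0, -0.0, -12.4]
contact_force: [-2.8, -0.4, 5.1]
gripper_width: 0.0357
gripper_force: 39.9
```

Contact is made at TCP z 0.157, so the flange is about 17 mm above the mouth, as it should be on the ramps. I hold briefly, then turn backward 52° with slight relief for the climb.

Call:
step_arm(
  plan=[
    [0, 0, 0, 0, 30],
    [0, 0, 0, 0, 30],
    [0, 0, 0, -0.1, 30],
    [0, 0, -0.001, -0.2, 30],
    [0, 0, -0.001, -0.3, 30],
    [0, 0, -0.002, -0.4, 30],
    [0, 0, -0.002, -0.5, 30],
    [0, 0, -0.003, -0.6, 30],
    [0, 0, -0.003, -0.7, 30],
    [0, 0, -0.003, -0.79, 30],
    [0, 0, -0.003, -0.863, 30],
    [0, 0, -0.003, -0.863, 30],
  ],
)

```text
time_s: 9.27
tcp_pos: [0.5291, 0.133, 0.1564]
eef_rot: [-180.0, 0.0, 39.5]
contact_force: [0.0, -0.1, -5.3]
gripper_width: 0.036
gripper_force: 39.9
```

Call:
step_arm(
  plan=[
    [0, 0, 0, 0, 30],
    [0, 0, 0, 0, 30],
    [0, 0, 0, 0, 30],
  ],
)

```text
time_s: 9.52
tcp_pos: [0.5294, 0.1331, 0.1568]
eef_rot: [-180.0, 0.0, 39.2]
contact_force: [0.2, -0.6, -4.5]
gripper_width: 0.0358
gripper_force: 39.9
```

```bash
python3 - <<'E'
from h import *
a=eyes.capture("scene")
cv2.imwrite("pics/c4.png",cv2.resize(a[130:205,260:360],(800,600),interpolation=cv2.INTER_CUBIC)[:,:,::-1])
s=r.get_state();print(s["tcp_pos"],s["eef_rot"],s["gripper_width"],s["contact_force"],s["moment"])
E
```

```text
[0.52939381 0.13313586 0.15684335] [-1.79994133e+02  1.59778537e-02  3.92420717e+01] 0.03568538791345903 [ 0.054179   -0.41193113 -4.19179384] [-0.08356708 -0.09187158 -0.06589977]
```

View pics/c4.png

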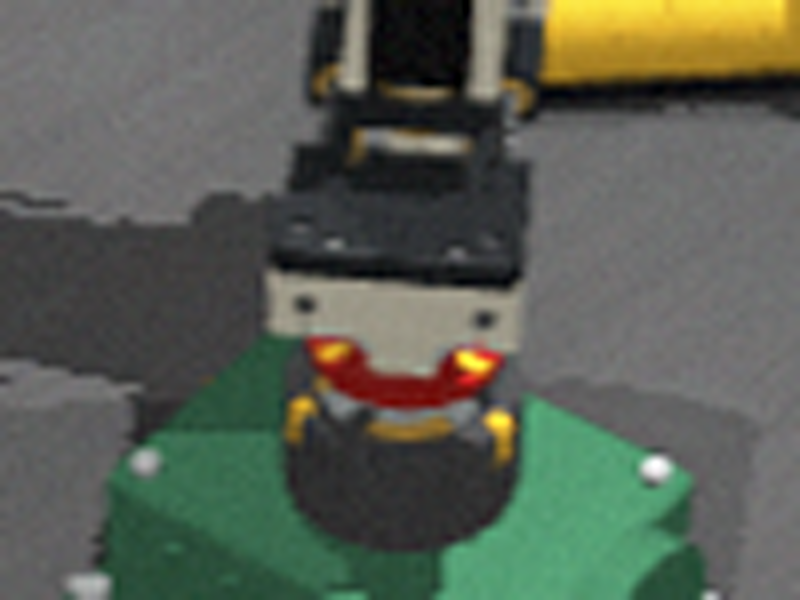

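The marks on the flange, at (332,350) and (472,362), stand over the neck's yellow marks at (300,418) and (500,433). The contact force is gone, so the lugs are over the gaps. I let go.

Call:
step_arm(
  plan=[
    [0, 0, 0, 0, 55],
    [0, 0, 0, 0, 55],
    [0, 0, 0, 0, 55],
    [0, 0, 0, 0, 55],
    [0, 0, 0, 0, 55],
    [0, 0, 0, 0, 55],
    [0, 0, 0, 0, 55],
  ],
)

```text
time_s: 10.15
tcp_pos: [0.5295, 0.1332, 0.1572]
eef_rot: [180.0, -0.0, 39.3]
contact_force: [0.1, 0.3, 0.7]
gripper_width: 0.055
gripper_force: 0.0
```

```bash
python3 - <<'E'
from h import *
a=eyes.capture("scene")
cv2.imwrite("pics/c5.png",cv2.resize(a[130:205,260:360],(800,600),interpolation=cv2.INTER_CUBIC)[:,:,::-1])
s=r.get_state();print(s["tcp_pos"],s["eef_rot"],s["gripper_width"],s["contact_force"],s["moment"])
E
```

```text
[0.52952078 0.13315846 0.15715004] [ 1.79996733e+02 -1.05386809e-02  3.93231297e+01] 0.05484493353949908 [-0.34450109 -0.2820327  -0.43255254] [-0.10064156 -0.04335701 -0.00154972]
```

View pics/c5.png

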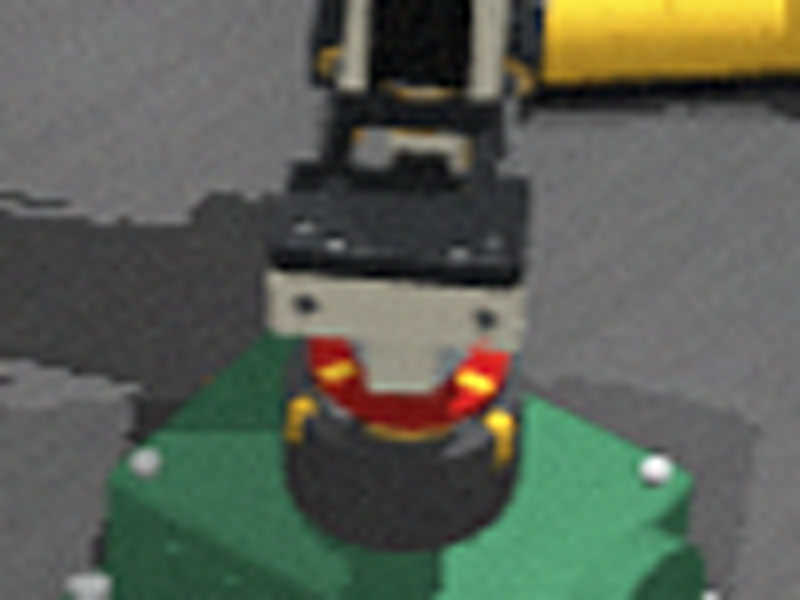

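The plug has dropped about 10 mm (flange edge at row 431, was 408) and stands free. I lower 9 mm, take a fresh grip and turn clockwise while following the thread down.

Call:
step_arm(
  plan=[
    [0, 0, 0.018, 0, 55],
    [0, 0, 0.036, 0, 55],
    [0, 0, 0.036, 0, 30],
    [0, 0, 0.036, 0, 30],
    [0, 0, 0.036, 0, 30],
    [0, 0, 0.036, 0, 30],
    [0, 0, 0.036, 0, 30],
    [0, 0, 0.036, 0, 30],
  ],
)

```text
time_s: 10.87
tcp_pos: [0.5295, 0.1332, 0.1481]
eef_rot: [-180.0, -0.0, 39.3]
contact_force: [0.2, 0.2, -0.3]
gripper_width: 0.0361
gripper_force: 39.9
```

Call:
step_arm(
  plan=[
    [0, 0, 0.002, 0.09, 30],
    [0, 0, 0.004, 0.18, 30],
    [0, 0, 0.006, 0.27, 30],
    [0, 0, 0.009, 0.36, 30],
    [0, 0, 0.011, 0.45, 30],
    [0, 0, 0.013, 0.54, 30],
    [0, 0, 0.015, 0.63, 30],
    [0, 0, 0.017, 0.72, 30],
    [0, 0, 0.019, 0.81, 30],
    [0, 0, 0.021, 0.9, 30],
    [0, 0, 0.023, 1.0, 30],
    [0, 0, 0.023, 1.0, 30],
  ],
)

```text
time_s: 11.87
tcp_pos: [0.5292, 0.133, 0.142]
eef_rot: [180.0, 0.0, -21.0]
contact_force: [-0.7, -0.9, -2.0]
gripper_width: 0.036
gripper_force: 39.9
```

Call:
step_arm(
  plan=[
    [0, 0, 0.003, 0.07, 30],
    [0, 0, 0.004, 0.13, 30],
    [0, 0, 0.005, 0.19, 30],
    [0, 0, 0.005, 0.22, 30],
    [0, 0, 0.005, 0.22, 30],
    [0, 0, 0.005, 0.22, 30],
  ],
)

```text
time_s: 12.37
tcp_pos: [0.5287, 0.1342, 0.1414]
eef_rot: [-179.9, 0.1, -33.6]
contact_force: [-5.7, 5.7, 3.8]
gripper_width: 0.0359
gripper_force: 40.0
```

```bash
python3 - <<'E'
from h import *
s=r.get_state();print(s["tcp_pos"],s["eef_rot"],s["gripper_width"],s["contact_force"],s["moment"])
E
```

```text
[0.52871552 0.13415006 0.14141907] [-1.79946969e+02  8.33523915e-02 -3.36469293e+01] 0.03587132226676927 [-5.69190559  5.73959731  3.82465843] [2.29820058 2.46559951 0.13364845]
```

Call:
step_arm(
  plan=[
    [0, 0, 0.001, 0.04, 30],
    [0, 0, 0.002, 0.06, 30],
    [0, 0, 0.002, 0.06, 30],
    [0, 0, 0.002, 0.06, 30],
  ],
)

```text
time_s: 12.7
tcp_pos: [0.5284, 0.1344, 0.1414]
eef_rot: [-180.0, 0.1, -37.1]
contact_force: [-10.2, 8.0, 9.1]
gripper_width: 0.0359
gripper_force: 40.3
```

```bash
python3 - <<'E'
from h import *
s=r.get_state();print(s["tcp_pos"],s["eef_rot"],s["gripper_width"],s["contact_force"],s["moment"])
E
```

```text
[0.52842776 0.13438508 0.14142504] [-1.79964274e+02  8.40947509e-02 -3.71239921e+01] 0.03590690513265319 [-10.22333868   7.96571015   9.10774627] [2.79545634 3.88985471 1.08756466]
```

The stop is reached (moment 1.1 N m, z no longer falling). I release, rise and check.

Call:
step_arm(
  plan=[
    [0, 0, 0, -0.04, 30],
    [0, 0, 0, -0.04, 60],
    [0, 0, 0, -0.04, 60],
    [0, 0, 0, -0.04, 60],
    [0, 0, 0, -0.04, 60],
    [0, 0, -0.1, -0.04, 60],
    [0, 0, -0.25, -0.04, 60],
    [0, 0, -0.4, -0.04, 60],
    [0, 0, -0.5, -0.04, 60],
    [0, 0, -0.5, -0.04, 60],
    [0, 0, -0.5, -0.04, 60],
  ],
)

```text
time_s: 13.62
tcp_pos: [0.5302, 0.1333, 0.2673]
eef_rot: [-179.8, -0.1, -35.1]
contact_force: [0.5, 0.2, -1.1]
gripper_width: 0.0599
gripper_force: 0.0
```

```bash
python3 - <<'E'
from h import *
a=eyes.capture("scene")
cv2.imwrite("pics/c6.png",cv2.resize(a[130:205,260:360],(800,600),interpolation=cv2.INTER_CUBIC)[:,:,::-1])
s=r.get_state();print(s["tcp_pos"],s["gripper_width"],s["contact_force"])
C=(.5286,.1325)
for z in(.126,.132):
    th=np.radians(np.arange(0,360,3)); q=(np.array([proj("scene",[C[0]+.034*np.cos(t),C[1]+.034*np.sin(t),z]) for t in th])+.5-[260,130])*8; print(z,q.min(0).round(),q.max(0).round())
for b in(-62.6,57.4,177.4):
    print(b,[((proj("scene",[C[0]+.028*np.cos(np.radians(b+e)),C[1]+.028*np.sin(np.radians(b+e)),.132])+.5-[260,130])*8).round() for e in(0,15)])
E
```

```text
[0.52940549 0.13301683 0.26567267] 0.0600309403014951 [-0.5282072  -0.16894612 -0.55898986]
0.126 [309. 313.] [506. 447.]
0.132 [309. 300.] [506. 434.]
-62.6 [array([384., 419.]), array([405., 421.])]
57.4 [array([487., 355.]), array([479., 341.])]
177.4 [array([352., 325.]), array([339., 335.])]
```

View pics/c6.png

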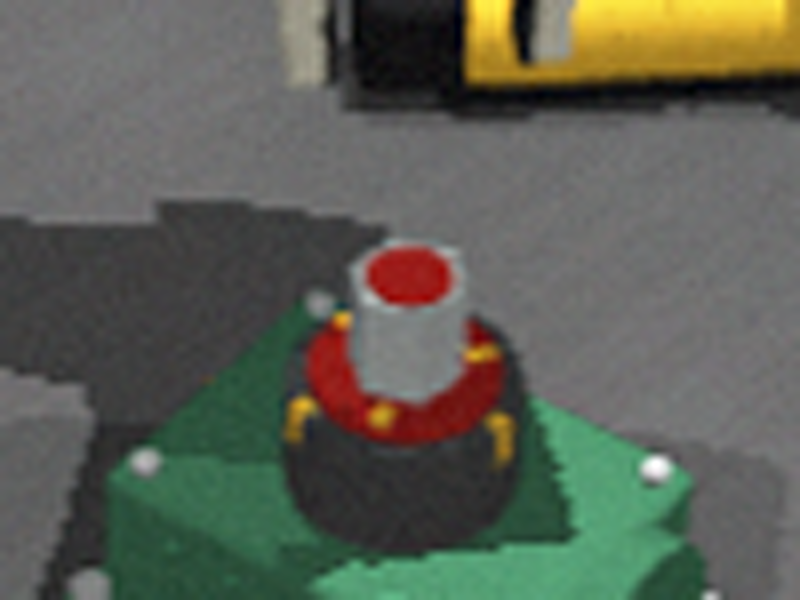

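The plug is upright with its flange flush on the neck: edge at row 445, predicted 447. The marks at (382,415) and (482,353) match the home positions (384,419) and (487,355). I hand in.

```bash
python3 -c "
from plant import workorder
print(workorder.close_job())"
```

```text
the job is handed in; nothing more can be done
None
```

The hex plug is screwed home in the neck, flange flush and let go, and the job is handed in at about 14 s on the robot clock; the hand-in gave no verdict. The arm touched nothing else that I could tell, though I took no final picture of the rack and bench.

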